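# Spring check of a specimen tilt mount

### The job

Check the spring of the tilt mount that carries the blue panel: with your fingertips press down the blue pad on its sprung corner until the yellow pointer tip is level with the red marker on the scale, keep it there for about a second without going well past the marker, then let go so that the plate springs fully back. Do not pick up or shift the mount, and leave the orange mount and the jars and tools around it alone.

Things in the scene. Friction and masses are not known exactly. Their poses are not given: they have to be found in the camera images.
- blue_mount: Loose 2.5 kg fixture: grey 120 mm square base set cornerwise; above it an aluminium tilt plate with the blue 60 mm panel, pivoted at the y corners (hinge line: y axis, 75 mm up). Its sprung +x corner bears the blue pad, then a pointer along +x to a 102 mm tall white scale post at x 150, y 22 mm. Origin: centre of the underside, z up. Yaw within 0.3 rad; the mounts may swap places.
- blue_pad: The blue round press pad on the sprung corner of the blue mount's plate, 26 mm across, 12 mm tall with a slightly domed top. Origin: centre of its underside; the top is 12 mm up along its z (91 mm above the table at rest). It lies 62 mm from the hinge line along the mount's +x. Pressing takes about 2.5 N to start, 6 N at 10 mm, 10 N at full travel (19 mm).
- blue_plate (a joint): Tilt of the blue mount's plate, rad: 0 at rest (level, held up against its stop by the spring), grows as the pad is pressed down, hard stop at 0.31. It springs back by itself when let go. Still reported while the fingers press, when the poses of the mount and its parts may be hidden.
- blue_pointer (a point): The centre of the yellow tip (14 x 8 mm, 4 mm thick) of the blue mount's pointer, 150 mm from the hinge line, level with it (75 mm above the table) at rest; it goes down 150 mm x sin(tilt), 2.4 times as far as the pad.
- blue_marker (a point): Centre of the red marker, a slider 12 mm tall and 22 mm wide around the white scale post, with a small red tab on its outer side, beside the yellow tip's path (22 mm to +y of it). It is 18 to 33 mm below the resting pointer, otherwise each time; z up. Level means that the two centres are at the same height.
- orange_mount: Loose 2.5 kg fixture: grey 120 mm square base set cornerwise; above it an aluminium tilt plate with the orange 60 mm panel, pivoted at the y corners (hinge line: y axis, 75 mm up). Its sprung +x corner bears the orange pad, then a pointer along +x to a 102 mm tall white scale post at x 150, y 22 mm. Origin: centre of the underside, z up. Yaw within 0.3 rad; the mounts may swap places.
- orange_plate (a joint): Tilt of the orange mount's plate, rad: 0 at rest; to be left at rest.
- lidded_jar: Small closed jar with a white lid, 48 mm across, 45 mm tall, standing loose beside the blue mount (about 75 mm along x, -95 mm along y of that mount). Origin at the centre of its underside. Bystander.
- weight: Brass weight with a knob, 40 mm across, 54 mm tall, loose beside the orange mount. Origin at the centre of its underside. Bystander.
- abrasive_wheel: Dark rubber abrasive wheel lying flat, 52 mm across, 13 mm thick, loose behind the mounts. Origin at the centre of its underside. Bystander.
- tall_jar: Closed jar with a green lid, 60 mm across, 70 mm tall, loose behind the mounts. Origin at the centre of its underside. Bystander.
- panel_stack: Stack of bare steel panels, 80 x 80 x 20 mm, loose at the left. Origin at the centre of its underside. Bystander.
- brush: Hand brush lying to the robot's left, along its own x. Origin at the centre of its underside. Bystander.

How it is judged:
On the way, in this order (a step that is already met when the one before it is completed fails the run):
1. the blue pad is pressed so that the pointer tip is level with the red marker, within 6 mm, for 0.6 s (z of blue_pointer in the frame of blue_marker between -0.006 and 0.006 m and contact force between the fingers and blue_pad above 1 N), for 0.6 s.
2. the pad is let go and the plate springs back to rest (value of joint blue_plate below 0.02 rad and contact force between each of the arm, the fingers and blue_mount below 0.1 N), for 0.2 s.
At the end, for the whole second after the job is handed in: After the pointer was level with the marker within 6 mm for 0.6 s under the fingers' press, the blue plate is back at rest (tilt under 0.02 rad), the orange plate is at rest, both mounts stand within 10 mm and the bystanders within 15 mm of where they stood (value of joint each of blue_plate, orange_plate below 0.02 rad and velocity of joint blue_plate below 0.05 rad/s and distance of each of blue_mount, orange_mount from where it was at the start of the episode below 0.01 m and distance of each of lidded_jar, weight, abrasive_wheel, tall_jar, panel_stack, brush from where it was at the start of the episode below 0.015 m); the robot touches nothing.
It fails at once if the pointer is pushed more than 12 mm below the centre of the red marker (z of blue_pointer in the frame of blue_marker below -0.012 m).
It fails at once if the blue mount is lifted or shifted by more than 10 mm (distance of blue_mount from where it was at the start of the episode above 0.01 m).
It fails at once if the red marker is shifted by more than 10 mm (distance of blue_marker from where it was at the start of the episode above 0.01 m).
It fails at once if the orange mount is lifted or shifted by more than 10 mm, or its plate pressed (distance of orange_mount from where it was at the start of the episode above 0.01 m or value of joint orange_plate above 0.05 rad).
It fails at once if a bystander is lifted or shifted by more than 15 mm (distance of any of lidded_jar, weight, abrasive_wheel, tall_jar, panel_stack, brush from where it was at the start of the episode above 0.015 m).
It also fails if it takes over 35 s, if anything falls off the work surface, if the arm or the gripper's body presses on something with over 40 N, if the wrist force passes 120 N, or if a joint passes its speed limit or range.

### The arm

A 6-joint arm with a two-finger parallel gripper is mounted at the origin on the work surface. World frame = base frame: x ahead of the robot, y to its left, z up, the work surface at z = 0. Lengths are in m, angles in rad, forces in N, time in s.
With the tool pointing down it reaches from about 0.35 to 0.925 m from the base axis. Payload 6.4 kg.
Tool frame: the origin (TCP) lies between the finger pads; the fingertips stand 14 mm ahead of it and the grasp point (between the pads) lies 5 mm behind it; z points along the fingers, y is the line along which they close (so a half turn about z gives the same grasp; the last joint's range is limited). The gripper opens to 94 mm and grips with 3 to 60 N. Pads are 16 mm wide; open, the fingers measure 119 mm over their backs; the gripper's body (75 mm by 177 mm) begins 78 mm behind the grasp point.
Start: joints at [-1.385, 0.245, 1.558, -0, 1.339, -0.174], TCP at [0.229, -0.608, 0.219] pointing down, gripper open.
Joint ranges: [-3.13, 3.13], [-1.02, 2.26], [0.13, 2.54], [-0.95, 4.09], [0.21, 2.88], [-2.74, 2.74]. Speed limits (rad/s): [2.57, 2.57, 3.14, 3.14, 3.14, 3.14].

### API

Orientations are given as a unit quaternion [w, x, y, z].
In Python, from bench import manip gives the robot as it stands. The module is installed in compiled form; this text tells all that it offers.
- The arm moves only by the tool jog_arm, never from a script. Its argument "deltas" is a list of rows, each a list of 7 numbers: the turn, a rotation vector about the tool's x, y, z in units of 5 degrees (1.0 is 5 degrees), then the shift along the tool's x, y, z in units of 25 mm (1.0 is 25 mm), then the closure, from 0 (fully open) to 1 (shut). In form: [[rx, ry, rz, dx, dy, dz, jaw], ...]. A call has 1 to 10 rows; each row shifts and turns the commanded pose from where the row before left it, along the tool's axes as they then stand; what a row does not reach is not made up. A row lasts 1/12 s, in which the tool goes at most 41.7 mm and 7.16 degrees, less where a joint would pass 70% of its speed; a pose out of reach is approached as far as the arm can. A call is refused whole if a number of a shift passes 1 or a number of a turn 1, either way. A call with a gripper value outside its range is refused whole. The fingers move at their own pace and stop on an object; "force" is the grip in N (left out, the last holds). Time passes only in rows, so rows that do not move let the fingers close. It gives the time, the measured TCP pose, the force, the opening and the grip force at its end, in the units of the state.
- manip.get_obs(): the state, without advancing time (a new reading comes with each control period).
- manip.grab_frame(name): name is "scene" or "top" or "wrist"; returns the picture (384x512x3 uint8, blue, green, red); there is no depth.
- manip.calibration(name): a dict with "vfov" (degrees; the focal length in pixels is half the picture's height over the tangent of half this angle, whatever the lens; pixels are square), "cx", "cy" (the principal point, pixels), "k1" (the pictures are not rectified: a ray, as slopes to the right and down, at radius r is drawn at 1 + k1 r^2 times it, then the intrinsics apply), "extrinsics" (4x4, takes a point from camera to world coordinates). Camera axes: x right, y up, looking along -z (the intrinsics and any distortion apply to the point x, -y, -z); pixel columns grow to the right and rows downward; lengths in m; the calibration is good to about 2 mm. A picture is of the moment at which its call begins: read the wrist's pose just before it. calibration takes no time and is no camera call; for the wrist camera it gives the pose at the moment of the call.
- manip.close_job(): hands the job in; it is judged then, once.
The state is a dict: "t": time; "qpos": joint angles; "dq": joint speeds; "effort": joint torques, N m; "eef_pos": TCP position; "eef_rot": TCP orientation; "contact_force": force on the tool from outside, world axes, zero at the start; "wrist_torque": the same for the moment, N m; "grip_width": finger opening in m; "finger_force": force on a finger pad.
Only numpy, scipy, OpenCV 4.12 (cv2) and the standard library are available. Lean on these libraries where they do the work, as an engineer would, in place of code of your own. Each camera call takes 0.05 s, during which the arm holds its last target. There are 200 camera calls.

## Working session

There is one attempt and no reset: what is moved stays moved. The work goes in short steps, Python scripts to look and compute and a tool call to move; the robot and the scene stay as the last step left them, time stands still between calls to the robot, and variables do not carry over. Pictures are saved under pics/ and viewed, at most 10 in all, crops included, and the job is handed in when it is done.

Besides the shell and the picture viewer there is one more tool, called after ">>>" in YAML: its name, and indented under it one key for each argument. jog_arm: Moves the arm, as the interface text tells. Its arguments: {"type":"object","properties":{"deltas":{"type":"array"},"force":{"type":"number"}},"required":["deltas"]}

```bash
mkdir -p pics; cat > h.py <<'E'
import numpy as np, cv2
from bench import manip
def grab(n,f=None):
    c=manip.calibration(n); im=np.array(manip.grab_frame(n))
    if f: cv2.imwrite('pics/'+f,im)
    return im,c
def ray(c,u,v):
    f=192/np.tan(np.radians(c['vfov'])/2)
    K=np.array([[f,0,c['cx']],[0,f,c['cy']],[0,0,1.]])
    p=cv2.undistortPoints(np.array([[[u,v]]],float),K,np.array([c['k1'],0,0,0.]))[0,0]
    E=np.array(c['extrinsics']); d=E[:3,:3]@np.array([p[0],-p[1],-1]); return E[:3,3],d/np.linalg.norm(d)
def plane(c,u,v,z):
    o,d=ray(c,u,v); return o+d*(z-o[2])/d[2]
def tri(rs):
    A=sum(np.eye(3)-np.outer(d,d) for o,d in rs); b=sum((np.eye(3)-np.outer(d,d))@o for o,d in rs)
    return np.linalg.solve(A,b)
def blobs(im,lo,hi,mn=8):
    h=cv2.cvtColor(im,cv2.COLOR_BGR2HSV); m=cv2.inRange(h,np.array(lo),np.array(hi))
    n,l,s,ce=cv2.connectedComponentsWithStats(m)
    return [(s[i,4],*np.round(ce[i],1),*s[i,:4]) for i in range(1,n) if s[i,4]>=mn]
E
python3 - <<'E'
from h import *
o=manip.get_obs(); print(o['t'],o['eef_pos'],o['eef_rot'],o['contact_force'])
a,c=grab('scene'); b,d=grab('top'); 
for n,i,k in(('scene',a,c),('top',b,d)):
    print(n,k['vfov'],k['k1'],np.round(k['extrinsics'],3).tolist())
    print('B',blobs(i,(100,120,50),(130,255,255),20));print('Y',blobs(i,(22,120,120),(35,255,255)));print('R',blobs(i,(0,170,80),(6,255,255)),blobs(i,(174,150,80),(180,255,255)))
    cv2.imwrite(f'pics/{n}0.png',i)
E
```

```text
0.0 [ 0.22873296 -0.6078198   0.21837096] [-9.37564938e-04  9.83861643e-01  1.78928443e-01 -1.79551053e-05] [-0.13038115 -0.91767154  0.32790103]
scene 43.73239321313656 -0.0023101743623269015 [[0.601, -0.453, 0.658, 1.318], [0.799, 0.34, -0.495, -0.482], [0.001, 0.824, 0.567, 0.689], [0.0, 0.0, 0.0, 1.0]]
B [(np.int32(2366), np.float64(226.4), np.float64(30.4), np.int32(200), np.int32(4), np.int32(54), np.int32(55)), (np.int32(436), np.float64(87.6), np.float64(70.3), np.int32(78), np.int32(51), np.int32(19), np.int32(42)), (np.int32(312), np.float64(258.6), np.float64(144.9), np.int32(244), np.int32(136), np.int32(29), np.int32(21)), (np.int32(4966), np.float64(403.3), np.float64(239.9), np.int32(354), np.int32(199), np.int32(101), np.int32(85))]
Y [(np.int32(13), np.float64(285.8), np.float64(172.8), np.int32(284), np.int32(171), np.int32(5), np.int32(4)), (np.int32(17), np.float64(187.5), np.float64(218.9), np.int32(185), np.int32(217), np.int32(6), np.int32(5))]
R [(np.int32(35), np.float64(294.8), np.float64(180.5), np.int32(289), np.int32(177), np.int32(13), np.int32(8)), (np.int32(49), np.float64(197.3), np.float64(227.0), np.int32(191), np.int32(221), np.int32(14), np.int32(13))] []
top 48.73152186435395 -0.11493488105807759 [[0.022, 0.996, -0.091, 0.507], [-0.999, 0.024, 0.024, 0.066], [0.026, 0.091, 0.996, 1.2], [0.0, 0.0, 0.0, 1.0]]
B [(np.int32(1620), np.float64(195.7), np.float64(96.3), np.int32(158), np.int32(77), np.int32(73), np.int32(33)), (np.int32(65), np.float64(211.9), np.float64(231.2), np.int32(208), np.int32(227), np.int32(9), np.int32(9)), (np.int32(467), np.float64(207.4), np.float64(254.8), np.int32(195), np.int32(240), np.int32(26), np.int32(31))]
Y []
R [(np.int32(9), np.float64(214.3), np.float64(198.6), np.int32(213), np.int32(196), np.int32(3), np.int32(6))] []
```

View pics/scene0.png

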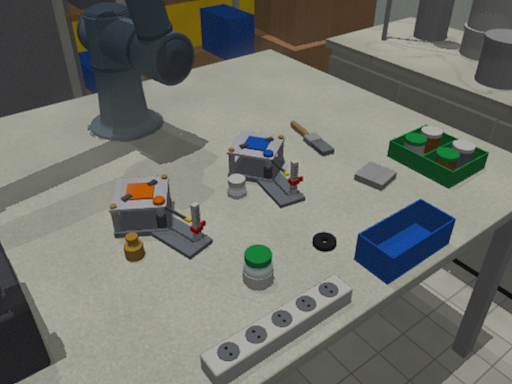

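View pics/top0.png

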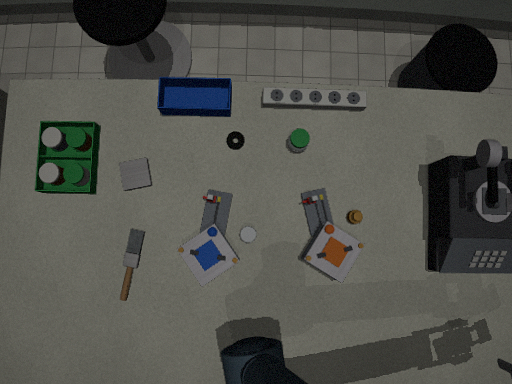

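The pictures show the blue mount on the robot's left. Its pad is at about (212,231) in top and (268,153) in scene, its yellow tip at (286,173) and its red marker at (295,180) in scene. The orange mount is to the right.

```bash
python3 - <<'E'
from h import *
t=manip.calibration('top');s=manip.calibration('scene')
pad=plane(t,211.9,231.2,.091); pan=plane(t,207.4,254.8,.08); m=plane(t,214.3,198.6,.05)
print(pad,pan,m, pad-pan, np.arctan2(*(pad-pan)[[1,0]]))
print('yellow',plane(s,285.8,172.8,.075),'red',tri([ray(s,294.8,180.5),ray(t,209,197)]))
i=cv2.imread('pics/top0.png')[180:270,170:260]
j=cv2.imread('pics/scene0.png')[130:210,220:320]
cv2.imwrite('pics/c.png',np.hstack([cv2.resize(i,(400,400),interpolation=2),cv2.resize(j,(400,400),interpolation=2)]))
o=manip.get_obs();E=np.array(manip.calibration('wrist')['extrinsics']);print(np.round(E,3).tolist(),manip.calibration('wrist')['vfov'])
E
```

```text
[0.52245608 0.15494503 0.091     ] [0.46045181 0.16583485 0.08      ] [0.61168959 0.15444414 0.05      ] [ 0.06200427 -0.01088982  0.011     ] -0.17385702404495898
yellow [0.60666264 0.14135138 0.075     ] red [0.61449325 0.16735031 0.04716033]
[[0.351, 0.909, 0.224, 0.294], [-0.936, 0.341, 0.082, -0.583], [-0.002, -0.238, 0.971, 0.382], [0.0, 0.0, 0.0, 1.0]] 62.73574866220911
```

View pics/c.png

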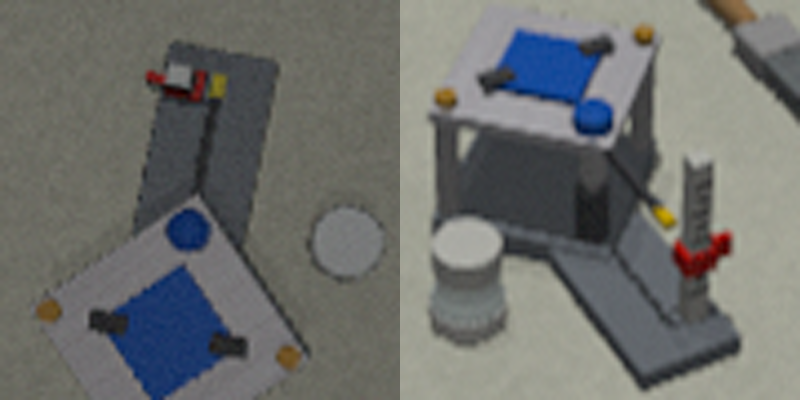

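>>> jog_arm:
  deltas:
    - [0, 0, 1, 0.7, -1, 0, 1]
    - [0, 0, 1, 0.7, -1, 0, 1]
    - [0, 0, 1, 0.7, -1, 0, 1]
    - [0, 0, 1, 0.5, -1, 0, 1]
    - [0, 0, 1, 0.4, -1, 0, 1]
    - [0, 0, 1, 0.3, -1, 0, 1]
    - [0, 0, 0.1, 0.3, -1, 0, 1]
    - [0, 0, 0, 0.2, -1, 0, 1]
    - [0, 0, 0, 0.2, -1, 0, 1]
    - [0, 0, 0, 0.2, -1, 0, 1]

```text
t: 0.93
eef_pos: [0.3275, -0.3505, 0.219]
eef_rot: [-0.0, 0.996, -0.086, -0.0]
contact_force: [0.6, -0.2, -0.0]
grip_width: 0.0307
finger_force: 0.0
```

>>> jog_arm:
  deltas:
    - [0, 0, 0, 0.2, -1, 0, 1]
    - [0, 0, 0, 0.2, -1, 0, 1]
    - [0, 0, 0, 0.2, -1, 0, 1]
    - [0, 0, 0, 0.2, -1, 0, 1]
    - [0, 0, 0, 0.2, -1, 0, 1]
    - [0, 0, 0, 0.2, -1, 0, 1]
    - [0, 0, 0, 0, -1, 0, 1]
    - [0, 0, 0, 0, -1, 0, 1]
    - [0, 0, 0, 0, 0, 0, 1]
    - [0, 0, 0, 0, 0, 0, 1]

```text
t: 1.77
eef_pos: [0.3912, -0.1593, 0.2192]
eef_rot: [0.0, 0.996, -0.085, -0.0]
contact_force: [0.0, -0.7, 0.2]
grip_width: 0.0003
finger_force: 0.0
```

```bash
cat >> h.py <<'E'
def look(f):
    im,c=grab('wrist',f); np.save('pics/'+f+'.npy',np.array([0]))
    import pickle; pickle.dump(c,open('pics/'+f+'.pkl','wb'))
    print('Y',[tuple(map(float,x)) for x in blobs(im,(20,120,80),(35,255,255))]);print('R',[tuple(map(float,x)) for x in blobs(im,(0,170,60),(6,255,255))+blobs(im,(174,150,60),(180,255,255))]);print('B',[tuple(map(float,x)) for x in blobs(im,(100,150,50),(130,255,255),50)])
E
python3 - <<'E'
from h import *
o=manip.get_obs(); print(o['t'],o['eef_pos'],o['eef_rot'],o['contact_force'],o['grip_width'])
look('w1.png')
E
```

```text
1.7667 [ 0.39124435 -0.15928089  0.21918142] [ 8.47619156e-05  9.96382704e-01 -8.49792927e-02 -1.41186488e-04] [ 0.02675228 -0.74786484  0.23837156] 0.00028969113406883304
Y [(20.0, 303.0, 0.5, 298.0, 0.0, 12.0, 3.0), (140.0, 322.2, 68.6, 316.0, 62.0, 14.0, 15.0), (12.0, 261.0, 293.2, 260.0, 289.0, 3.0, 8.0), (100.0, 249.4, 313.3, 248.0, 290.0, 4.0, 47.0), (100.0, 260.9, 316.3, 259.0, 298.0, 5.0, 38.0), (18.0, 362.1, 318.8, 361.0, 313.0, 3.0, 13.0)]
R []
B []
```

View pics/w1.png

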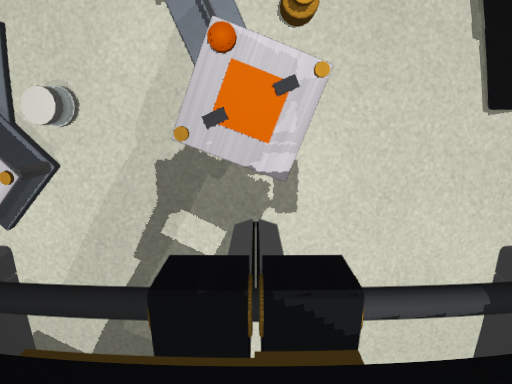

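The wrist view shows the orange mount in the middle, the lidded jar at (45,105) and closed fingertips at (255,225). Some of the blue mount is at the left edge.

>>> jog_arm:
  deltas:
    - [0, 0, 0, 0.6, -1, 0, 1]
    - [0, 0, 0, 0.6, -1, 0, 1]
    - [0, 0, 0, 0.6, -1, 0, 1]
    - [0, 0, 0, 0.6, -1, 0, 1]
    - [0, 0, 0, 0.6, -1, 0, 1]
    - [0, 0, 0, 0.6, -1, 0, 1]
    - [0, 0, 0, 0.6, -1, 0, 1]
    - [0, 0, 0, 0.4, -1, 0, 1]
    - [0, 0, 0, 0, 0, 0, 1]
    - [0, 0, 0, 0, 0, 0, 1]

```text
t: 2.65
eef_pos: [0.5393, 0.0168, 0.2189]
eef_rot: [0.0, 0.996, -0.086, -0.001]
contact_force: [-0.1, 0.6, -0.4]
grip_width: 0.0003
finger_force: 0.0
```

```bash
python3 - <<'E'
from h import *
o=manip.get_obs(); print(o['t'],o['eef_pos'])
look('w2.png')
E
```

```text
2.65 [0.5393014  0.01679375 0.21892597]
Y [(131.0, 394.6, 80.0, 388.0, 72.0, 14.0, 18.0), (9.0, 473.1, 98.7, 471.0, 97.0, 5.0, 4.0), (9.0, 466.1, 102.0, 465.0, 100.0, 3.0, 5.0), (112.0, 461.4, 118.1, 455.0, 104.0, 23.0, 27.0), (323.0, 483.2, 114.2, 474.0, 104.0, 20.0, 22.0), (136.0, 119.5, 142.2, 115.0, 135.0, 10.0, 16.0), (94.0, 503.7, 192.5, 499.0, 187.0, 11.0, 12.0), (105.0, 377.8, 247.0, 372.0, 241.0, 12.0, 12.0), (41.0, 69.4, 280.9, 64.0, 277.0, 11.0, 7.0), (169.0, 261.0, 309.9, 259.0, 279.0, 5.0, 58.0), (169.0, 249.5, 308.7, 248.0, 280.0, 4.0, 57.0)]
R [(233.0, 352.4, 94.8, 338.0, 81.0, 32.0, 23.0), (58.0, 109.2, 133.8, 99.0, 133.0, 23.0, 3.0), (10.0, 110.9, 148.4, 107.0, 147.0, 8.0, 3.0)]
B [(500.0, 125.3, 229.1, 112.0, 217.0, 27.0, 25.0), (1424.0, 130.7, 271.1, 100.0, 247.0, 59.0, 41.0)]
```

View pics/w2.png

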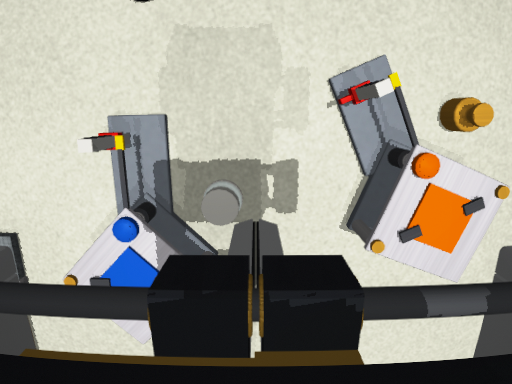

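The blue mount is on the left: pad (125,229), yellow tip (119,142), red marker around (108,140) partly hidden behind the tip. I'll look from the other side as well.

>>> jog_arm:
  deltas:
    - [0, 0, 0, 0, -1, 0, 1]
    - [0, 0, 0, 0, -1, 0, 1]
    - [0, 0, 0, 0, -1, 0, 1]
    - [0, 0, 0, 0, -1, 0, 1]
    - [0, 0, 0, 0, -1, 0, 1]
    - [0, 0, 0, 0, -1, 0, 1]
    - [0, 0, 0, 0, -1, 0, 1]
    - [0, 0, 0, 0, -1, 0, 1]
    - [0, 0, 0, 0, -1, 0, 1]
    - [0, 0, 0, 0, -1, 0, 1]

```text
t: 3.53
eef_pos: [0.5823, 0.2626, 0.2194]
eef_rot: [0.0, 0.996, -0.087, -0.0]
contact_force: [0.5, 0.1, -0.2]
grip_width: 0.0002
finger_force: 0.0
```

>>> jog_arm:
  deltas:
    - [0, 0, 0, 0, -1, 0, 1]
    - [0, 0, 0, 0, -1, 0, 1]
    - [0, 0, 0, 0, 0, 0, 1]
    - [0, 0, 0, 0, 0, 0, 1]

```text
t: 3.87
eef_pos: [0.5907, 0.3117, 0.2192]
eef_rot: [0.0, 0.996, -0.086, -0.0]
contact_force: [0.2, -0.2, 0.4]
grip_width: 0.0005
finger_force: 0.0
```

```bash
python3 - <<'E'
from h import *
o=manip.get_obs(); print(o['t'],o['eef_pos'])
look('w3.png')
im=cv2.imread('pics/w3.png'); im2=cv2.imread('pics/w2.png')
cv2.imwrite('pics/w3b.png',np.hstack([cv2.resize(im[60:180,300:460],(400,300),interpolation=2),cv2.resize(im2[90:210,60:220],(400,300),interpolation=2)]))
E
```

```text
3.8667 [0.59072343 0.31173809 0.21917598]
Y [(86.0, 421.9, 141.7, 417.0, 136.0, 9.0, 14.0), (131.0, 249.4, 310.2, 248.0, 285.0, 4.0, 51.0), (153.0, 261.0, 311.8, 259.0, 285.0, 5.0, 52.0)]
R [(247.0, 379.8, 140.0, 365.0, 133.0, 35.0, 17.0)]
B [(505.0, 414.7, 228.9, 402.0, 217.0, 26.0, 25.0), (1458.0, 407.8, 270.6, 374.0, 246.0, 66.0, 41.0)]
```

View pics/w3.png

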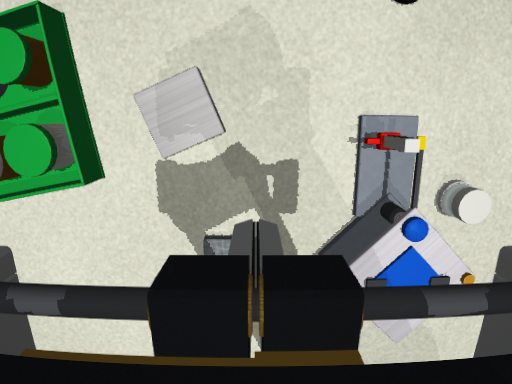

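View pics/w3b.png

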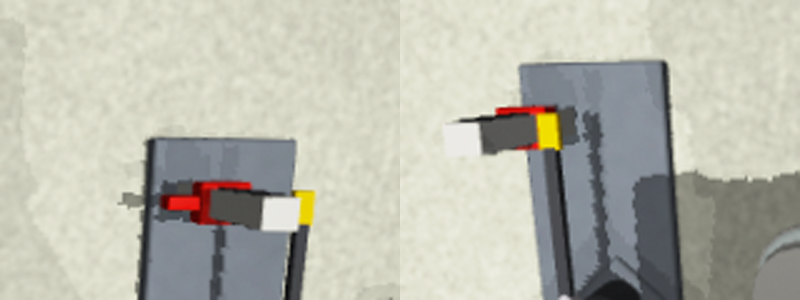

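The blue mount is now at right: pad (415,229), yellow tip (422,142), and the marker body spans x≈377–400 with its tab at (365–378,140). From this side the marker's +y face is visible, so I can read its height.

```bash
python3 - <<'E'
from h import *
import pickle
c2,c3=[pickle.load(open(f'pics/w{i}.png.pkl','rb')) for i in(2,3)]
p2=plane(c2,125.3,229.1,.088);p3=plane(c3,414.7,228.9,.088);y2=plane(c2,119.5,142.2,.076);print('pad',p2,p3,tri([ray(c2,125.3,229.1),ray(c3,414.7,228.9)]),'yel',y2)
for pad in(p2,p3): print('yaw pad->tip',np.arctan2(*(y2-pad)[[1,0]]),np.linalg.norm((y2-pad)[:2]))
yaw=-.174; X=np.array([np.cos(yaw),np.sin(yaw),0]);Y=np.array([-np.sin(yaw),np.cos(yaw),0])
org=(p2+p3)/2-.062*X; org[2]=0
def yplane(c,u,v,y):
    o,d=ray(c,u,v); s=(y-(o-org)@Y)/(d@Y); p=o+s*d-org; return p@X,p[2]
for u in(375,377,379,381,383,385,387): print(u,np.round(yplane(c3,u,140,.033),4))
im=cv2.imread('pics/w3.png'); print(im[130:152,362:402,2])
print('W2 red right edge',[np.round(yplane(c2,u,133,.011),4) for u in(121,122,123)])
# scene: red centroid
s=manip.calibration('scene'); print('scene',np.round(yplane(s,294.8,180.5,.022),4),'yel',np.round(yplane(s,285.8,172.8,0),4))
E
```

```text
pad [0.52307616 0.15387356 0.088     ] [0.52370649 0.15989788 0.088     ] [0.521117   0.15699161 0.08191921] yel [0.6080989  0.14135391 0.076     ]
yaw pad->tip -0.14619997320706438 0.08593956338586939
yaw pad->tip -0.2162975370782067 0.0864057795341545
375 [0.1471 0.0362]
377 [0.1475 0.0421]
379 [0.1479 0.0477]
381 [0.1483 0.0532]
383 [0.1487 0.0585]
385 [0.1491 0.0637]
387 [0.1495 0.0687]
[[116 121 121 121 119 120 119 119 119 119 119 119 119 120 119 118 120 121
  119 120 118 119 126 128 130 129 120 118 118 118 120 123 124 128 129 129
  129 128 128 127]
 [115 120 119 120 119 119 119 119 120 119 119 119 119 111  99 121 121 120
  120 120 119 119 119 121 123 124 118 118 115 115 116 125 127 125 127 129
  129 128 127 128]
 [114 119 119  86  79 115 119 118 119  82  83  84  85  81  80 109  97  99
   99 108 118 123 119 120 121 116 123 128 124 124 125 131 132 132 135 139
  142 143 133 127]
 [115 119 119  76  62  76  78  80  84  69  74  74  74  75  78  86  76  78
  104 165 192 190 189 188 188 180 184 185 184 183 183 183 185 187 192 194
  194 199 165 128]
 [126 130  90  66  63  62  63  64  66 
[... 2404 characters left out ...]
 84  84  90  95  81  78  78  79  78  78  78
   78  77  78  77]
 [132 132 133 133 132 131 130 129 129 129 130 128 129 128 129 128 110 107
  166 165 124 124 123 123 115 104 130 152 155 152  98  45  63  65  78  78
   78  78  77  78]
 [132 133 133 134 133 133 132 131 131 131 131 131 131 131 129 129 128 129
  130 131 129 129 128 128 102  77  75 111 123 133 126 118 120 120 120 104
   69  66  78  78]
 [132 132 133 134 134 133 132 134 133 133 133 131 131 131 130 130 129 129
  129 130 129 128 129 129 103  73  65 101 116 126 129 130 130 129 126 124
  112  84  78  85]]
W2 red right edge [array([0.1555, 0.0434]), array([0.1553, 0.0407]), array([0.1552, 0.038 ])]
scene [0.1519 0.0493] yel [0.1452 0.0739]
```

```bash
python3 - <<'E'
from h import *
im=cv2.imread('pics/w3.png'); s=cv2.imread('pics/scene0.png')
cv2.imwrite('pics/z.png',np.hstack([cv2.resize(im[122:162,360:430],(490,560),interpolation=0)[:, :490],cv2.resize(s[155:195,278:308],(300,560),interpolation=0)]))
E
```

```text
(no output)
```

View pics/z.png

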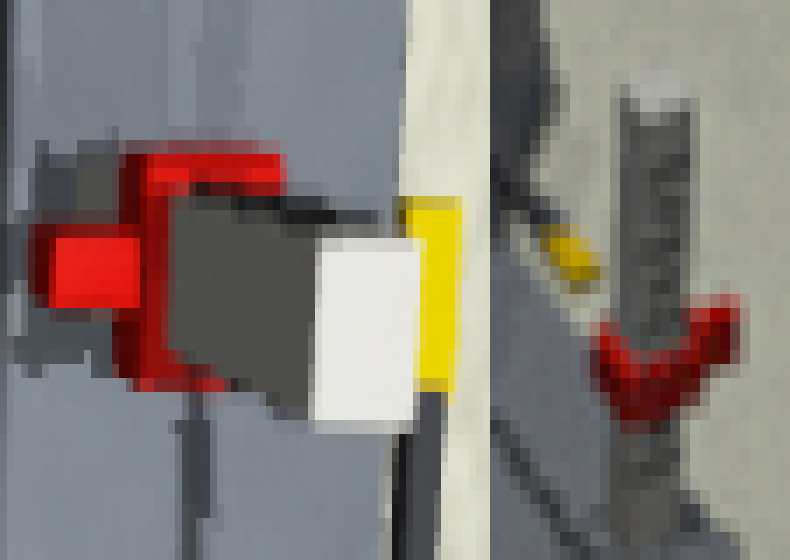

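The crop shows the marker's dark +y side face at columns 376.9–380.7, its top rim at 380.7–384, and the right edge of the yellow tip at 426.

```bash
python3 - <<'E'
from h import *
import pickle
c2,c3=[pickle.load(open(f'pics/w{i}.png.pkl','rb')) for i in(2,3)]; s=manip.calibration('scene')
yaw=-.174; X=np.array([np.cos(yaw),np.sin(yaw),0]);Y=np.array([-np.sin(yaw),np.cos(yaw),0])
for py in(.155,.157):
    org=np.array([.5230,py,0])-.062*X
    def yp(c,u,v,y):
        o,d=ray(c,u,v); k=(y-(o-org)@Y)/(d@Y); p=o+k*d-org; return np.round([p@X,p[2]],4)
    print(py,'yel edge(.077)',yp(c3,426,140,-.004),'post top inner edge(.102) L/R',yp(c3,405,140,.029),yp(c3,420,145,.015),'top',yp(c3,380.7,140,.033),'bot',yp(c3,377,140,.033))
    print(' c2 yel edge',yp(c2,115,142,.004),'scene tab top outer', yp(s,303,176.5,.033),'body',yp(s,289,179,.011))
E
```

```text
0.155 yel edge(.077) [0.1504 0.0727] post top inner edge(.102) L/R [0.1516 0.0954] [0.1474 0.0974] top [0.148  0.0476] bot [0.1472 0.0371]
 c2 yel edge [0.1487 0.0801] scene tab top outer [0.1723 0.0701] body [0.1462 0.0541]
0.157 yel edge(.077) [0.151  0.0762] post top inner edge(.102) L/R [0.1523 0.0995] [0.1481 0.1011] top [0.1487 0.0525] bot [0.1479 0.0422]
 c2 yel edge [0.1488 0.0757] scene tab top outer [0.1697 0.0677] body [0.1434 0.0516]
```

>>> jog_arm:
  deltas:
    - [0, 0, 0, -0.23, 0.94, 0, 1]
    - [0, 0, 0, -0.23, 0.94, 0, 1]
    - [0, 0, 0, -0.23, 0.94, 0, 1]
    - [0, 0, 0, -0.23, 0.94, 0, 1]
    - [0, 0, 0, -0.23, 0.94, 0, 1]
    - [0, 0, 0, -0.23, 0.94, 0, 1]
    - [0, 0, 0, -0.23, 0.94, 0, 1]
    - [0, 0, 0, 0, 0, 0, 1]
    - [0, 0, 0, 0, 0, 0, 1]

```text
t: 4.67
eef_pos: [0.5223, 0.1557, 0.2197]
eef_rot: [-0.0, 0.996, -0.088, 0.0]
contact_force: [0.1, -0.3, -0.2]
grip_width: 0.0006
finger_force: 0.0
```

>>> jog_arm:
  deltas:
    - [0, 0, 0, 0, 0, 0.7, 1]
    - [0, 0, 0, 0, 0, 0.7, 1]
    - [0, 0, 0, 0, 0, 0.7, 1]
    - [0, 0, 0, 0, 0, 0.7, 1]
    - [0, 0, 0, 0, 0, 0.7, 1]
    - [0, 0, 0, 0, 0, 0.5, 1]
    - [0, 0, 0, 0, 0, 0, 1]
    - [0, 0, 0, 0, 0, 0, 1]
    - [0, 0, 0, 0, 0, 0, 1]

```text
t: 5.42
eef_pos: [0.5234, 0.1578, 0.1205]
eef_rot: [-0.0, 0.996, -0.086, 0.001]
contact_force: [0.4, 0.7, 0.8]
grip_width: 0.0007
finger_force: 0.0
```

```bash
python3 - <<'E'
from h import *
im=grab('wrist','w4.png')[0]; s,_=grab('scene','s4.png'); look('w5.png')
print('scene Y',blobs(s,(20,120,80),(35,255,255)),'R',blobs(s,(0,150,60),(6,255,255)),'B',blobs(s,(100,120,50),(130,255,255),20)[-3:])
cv2.imwrite('pics/z4.png',np.hstack([cv2.resize(im[40:360,100:420],(400,400)),cv2.resize(s[110:210,220:320],(400,400),interpolation=2)]))
E
```

```text
Y [(277.0, 258.1, 91.4, 252.0, 81.0, 13.0, 23.0), (155.0, 261.1, 310.8, 260.0, 281.0, 4.0, 56.0), (124.0, 249.4, 310.4, 248.0, 285.0, 4.0, 51.0)]
R [(238.0, 233.7, 98.3, 213.0, 82.0, 30.0, 26.0), (105.0, 200.2, 95.5, 194.0, 92.0, 14.0, 8.0)]
B [(410.0, 259.7, 215.9, 242.0, 207.0, 37.0, 37.0), (205.0, 255.6, 336.5, 251.0, 322.0, 10.0, 29.0)]
scene Y [(np.int32(108), np.float64(205.7), np.float64(2.7), np.int32(197), np.int32(0), np.int32(18), np.int32(8)), (np.int32(10), np.float64(72.8), np.float64(22.3), np.int32(72), np.int32(21), np.int32(3), np.int32(4)), (np.int32(415), np.float64(170.3), np.float64(48.3), np.int32(141), np.int32(38), np.int32(61), np.int32(20)), (np.int32(20), np.float64(285.6), np.float64(172.8), np.int32(283), np.int32(171), np.int32(6), np.int32(5)), (np.int32(10), np.float64(163.5), np.float64(176.3), np.int32(162), np.int32(175), np.int32(4), np.int32(4)), (np.int32(21), np.float64(187.4), np.float64(219.2), np.int32(184), np.int32(218), np.int32(8), np.int32(4)), (np.int32(214), np.float64(132.0), np.float64(244.4), np.int32(124), np.int32(233), np.int32(18), np.int32(29))] R [(np.int32(54), np.float64(294.9), np.float64(180.6), np.int32(288), np.int32(176), np.int32(15), np.int32(9)), (np.int32(70), np.float64(197.4), np.float64(227.7), np.int32(191), np.int32(221), np.int32(14), np.int32(13))] B [(np.int32(329), np.float64(87.9), np.float64(74.3), np.int32(79), np.int32(53), np.int32(18), np.int32(40)), (np.int32(293), np.float64(258.1), np.float64(145.2), np.int32(244), np.int32(136), np.int32(29), np.int32(21)), (np.int32(4964), np.float64(403.3), np.float64(239.9), np.int32(354), np.int32(199), np.int32(101), np.int32(85))]
```

View pics/z4.png

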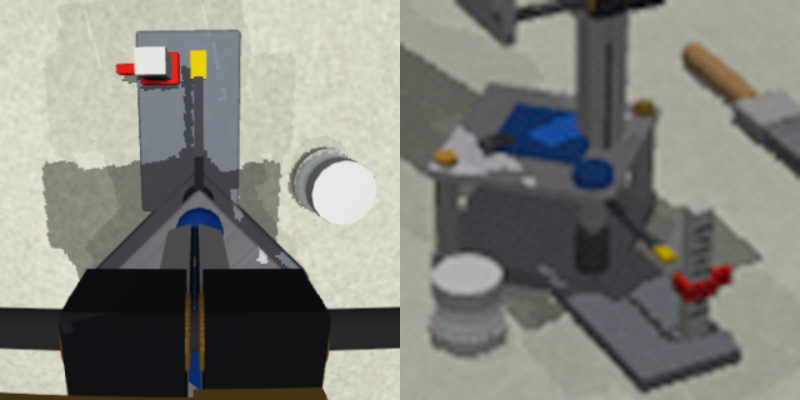

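The fingertips sit over the pad, and the tip and marker stay visible in both the wrist and scene views. Now I'll press gently.

>>> jog_arm:
  deltas:
    - [0, 0, 0, 0, 0, 0.2, 1]
    - [0, 0, 0, 0, 0, 0.2, 1]
    - [0, 0, 0, 0, 0, 0.15, 1]
    - [0, 0, 0, 0, 0, 0.1, 1]
    - [0, 0, 0, 0, 0, 0.1, 1]
    - [0, 0, 0, 0, 0, 0.1, 1]
    - [0, 0, 0, 0, 0, 0, 1]
    - [0, 0, 0, 0, 0, 0, 1]

```text
t: 6.23
eef_pos: [0.5235, 0.1575, 0.099]
eef_rot: [0.0, 0.996, -0.086, 0.001]
contact_force: [0.5, -2.2, 5.1]
grip_width: 0.0004
finger_force: 2.5
```

```bash
cat >> h.py <<'E'
def chk(f):
    o=manip.get_obs(); z=o['eef_pos'][2]; print(o['t'],o['eef_pos'],o['contact_force'],'drop est from z',(.105-z)*2.37)
    s,c=grab('scene',f); w,d=grab('wrist','w'+f)
    Y=[b for b in blobs(s,(20,110,70),(35,255,255)) if 270<b[1]<300]; R=[b for b in blobs(s,(0,150,60),(6,255,255)) if 280<b[1]<310]
    print('Y',Y,'R',R)
    for b in Y:
        # vertical plane containing tip arc: mount y=0
        yaw=-.173; X=np.array([np.cos(yaw),np.sin(yaw),0]);Yv=np.array([-np.sin(yaw),np.cos(yaw),0]); org=np.array([.523,.157,0])-.062*X
        q,e=ray(c,b[1],b[2]); p=q+e*(-(q-org)@Yv)/(e@Yv)-org; print('tip x,z',p@X,p[2])
E
python3 -c "
from h import *
chk('p1.png')"
```

```text
6.2333 [0.5234648  0.15750557 0.09895735] [ 0.48324638 -2.22583298  5.05663452] drop est from z 0.014321089584716703
Y [(np.int32(15), np.float64(270.7), np.float64(110.5), np.int32(266), np.int32(109), np.int32(11), np.int32(4)), (np.int32(9), np.float64(280.6), np.float64(136.9), np.int32(279), np.int32(136), np.int32(4), np.int32(3)), (np.int32(21), np.float64(285.3), np.float64(177.9), np.int32(283), np.int32(176), np.int32(6), np.int32(5))] R [(np.int32(57), np.float64(295.1), np.float64(180.5), np.int32(289), np.int32(176), np.int32(14), np.int32(9))]
tip x,z 0.06599470210991173 0.20060872359709742
tip x,z 0.11559368810732741 0.1551382933473351
tip x,z 0.14415978934561224 0.05853537102777284
```

>>> jog_arm:
  deltas:
    - [0, 0, 0, 0, 0, 0.05, 1]
    - [0, 0, 0, 0, 0, 0.05, 1]
    - [0, 0, 0, 0, 0, 0.05, 1]
    - [0, 0, 0, 0, 0, 0.05, 1]
    - [0, 0, 0, 0, 0, 0, 1]
    - [0, 0, 0, 0, 0, 0, 1]

```text
t: 6.83
eef_pos: [0.524, 0.1574, 0.0946]
eef_rot: [0.0, 0.996, -0.086, 0.002]
contact_force: [1.4, -1.2, 7.3]
grip_width: 0.0004
finger_force: 3.5
```

```bash
python3 - <<'E'
from h import *
chk('p2.png')
s=cv2.imread('pics/p2.png'); w=cv2.imread('pics/wp2.png')
cv2.imwrite('pics/z5.png',np.hstack([cv2.resize(s[155:205,270:320],(400,400),interpolation=2),cv2.resize(w[60:140,180:300],(400,400),interpolation=2)]))
E
```

```text
6.8333 [0.52399077 0.15744207 0.09459615] [ 1.37274853 -1.2131831   7.31762834] drop est from z 0.024657118773023946
Y [(np.int32(13), np.float64(270.4), np.float64(112.4), np.int32(266), np.int32(111), np.int32(10), np.int32(4)), (np.int32(8), np.float64(280.2), np.float64(136.9), np.int32(279), np.int32(136), np.int32(4), np.int32(3)), (np.int32(19), np.float64(284.9), np.float64(181.5), np.int32(282), np.int32(180), np.int32(6), np.int32(5))] R [(np.int32(53), np.float64(295.3), np.float64(180.5), np.int32(289), np.int32(176), np.int32(14), np.int32(9))]
tip x,z 0.06473072476304258 0.19520035849354156
tip x,z 0.1137704032075603 0.15424513303060672
tip x,z 0.1430264220613329 0.04752078077752919
```

View pics/z5.png

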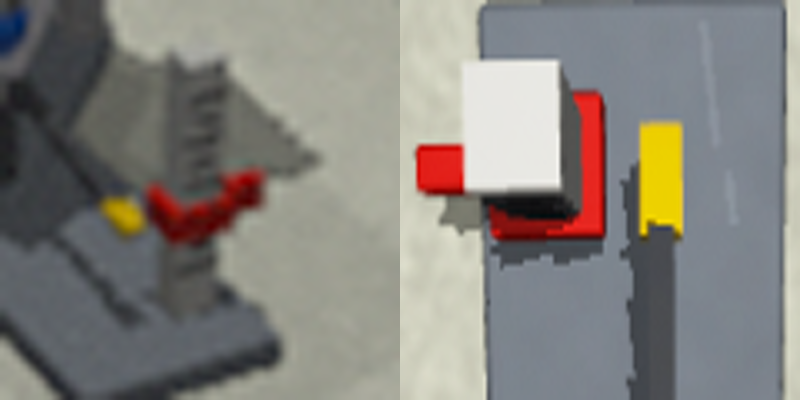

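The tip is at (285,181.5) in scene and (256,94) in the wrist view, next to the red marker. I'll check the level by projecting the marker's corners for candidate heights.

```bash
python3 - <<'E'
from h import *
import pickle
yaw=-.173; X=np.array([np.cos(yaw),np.sin(yaw),0]);Yv=np.array([-np.sin(yaw),np.cos(yaw),0]); org=np.array([.523,.157,0])-.062*X
def proj(c,p):
    P=org+p[0]*X+p[1]*Yv+np.array([0,0,p[2]]); E=np.linalg.inv(np.array(c['extrinsics'])); q=E[:3,:3]@P+E[:3,3]
    f=192/np.tan(np.radians(c['vfov'])/2); a,b=q[0]/-q[2],-q[1]/-q[2]; k=1+c['k1']*(a*a+b*b); return np.round([c['cx']+f*a*k,c['cy']+f*b*k],1)
s=manip.calibration('scene')
print('rest tip',proj(s,(.15,0,.075)),'obs 285.6 172.8')
print('post top',proj(s,(.15,.022,.102)))
for z in(.042,.045,.048,.051): print(z,'front-bot',proj(s,(.161,.011,z-.006)),'front-top',proj(s,(.161,.011,z+.006)),'left-top',proj(s,(.139,.011,z+.006)),'tab end',proj(s,(.15,.045,z)),'level tip',proj(s,(.148,0,z)))
i=cv2.imread('pics/p2.png'); h=i.astype(int); r=h[:,:,2]-h[:,:,1]
print(r[172:190,286:306])
print('post bright',i[155:175,286:300,1])
# wrist: both seen from above -> apparent widths
w=cv2.imread('pics/wp2.png'); d=manip.calibration('wrist')
for n,lo,hi in(('Y',(20,110,70),(35,255,255)),('R',(0,150,60),(6,255,255))): print(n,[tuple(map(float,b)) for b in blobs(w,lo,hi)][:3])
for z in(.042,.045,.048,.051): print(z,'W top -y edge',proj(d,(.139,.011,z+.006)),proj(d,(.161,.011,z+.006)),'tip',proj(d,(.148,0,z+.002)))
E
```

```text
rest tip [286.8 173.3] obs 285.6 172.8
post top [295.4 161.3]
0.042 front-bot [292.5 188.1] front-top [292.7 183.9] left-top [288.  179.3] tab end [302.4 180.1] level tip [285.9 184.5]
0.045 front-bot [292.5 187.1] front-top [292.8 182.9] left-top [288.1 178.3] tab end [302.5 179.1] level tip [285.9 183.4]
0.048 front-bot [292.6 186. ] front-top [292.8 181.8] left-top [288.1 177.3] tab end [302.5 178. ] level tip [285.9 182.4]
0.051 front-bot [292.7 185. ] front-top [292.9 180.8] left-top [288.2 176.2] tab end [302.6 177. ] level tip [286.  181.3]
[[ -1  -3  -1   0  -1   0  -1   0   0   0  -1   0   1  -2  -1   0   0   1
    1   0]
 [  0  -2  -4   0  -3  -1   1   0   0   2   1   0   0  -1  -2   0   0  -1
   -2   0]
 [ -2   1   0   0  -1  -1   1   0  -1   1   1   0  -2  -2  -3  -3  -2  -3
    0  -1]
 [ -1  -2  -1  -2  -1   1   0   0   2   0   1  -1  -5  -7  -7   3   5  -4
   -2  -1]
 [ -1   0  -2  -2  -3   0   0   1  -2  -1  -1  15  28  41  64  80  62  17
   -3  -1]
 [ -2  -4   4  13   6  -2  -1   0   2   1  -5  32  87 118 144 125  81  18
   -3  -1]
 [ -3  -2  48  89  44   4  -3   1   
[... 1984 characters left out ...]
72  78  99 112]
 [110 112 112 107  94  82  81  72  67  61  56  83  98 109]
 [112 113 112 110  95  84  79  73  71  73  80  94 102 106]
 [106 108 112 108  95  81  84  87  81  73  75  91 106 109]]
Y [(277.0, 258.0, 95.2, 252.0, 85.0, 13.0, 23.0), (175.0, 261.2, 308.6, 260.0, 277.0, 4.0, 60.0), (166.0, 249.4, 306.0, 248.0, 280.0, 4.0, 52.0)]
R [(314.0, 230.1, 97.3, 207.0, 79.0, 34.0, 29.0), (137.0, 191.6, 93.4, 185.0, 89.0, 14.0, 10.0)]
0.042 W top -y edge [241.1 106.9] [240.8  71.7] tip [258.   93.1]
0.045 W top -y edge [240.9 106.8] [240.6  71. ] tip [258.   92.8]
0.048 W top -y edge [240.7 106.6] [240.4  70.3] tip [258.1  92.4]
0.051 W top -y edge [240.4 106.5] [240.1  69.6] tip [258.1  92. ]
```

The marker centre comes out at about 0.048 m in both views, and the tip is within about 2 mm of it. I'll nudge down slightly and hold for over a second.

>>> jog_arm:
  deltas:
    - [0, 0, 0, 0, 0, 0.02, 1]
    - [0, 0, 0, 0, 0, 0, 1]
    - [0, 0, 0, 0, 0, 0, 1]
    - [0, 0, 0, 0, 0, 0, 1]
    - [0, 0, 0, 0, 0, 0, 1]
    - [0, 0, 0, 0, 0, 0, 1]
    - [0, 0, 0, 0, 0, 0, 1]
    - [0, 0, 0, 0, 0, 0, 1]
    - [0, 0, 0, 0, 0, 0, 1]
    - [0, 0, 0, 0, 0, 0, 1]

```text
t: 7.77
eef_pos: [0.524, 0.1574, 0.0942]
eef_rot: [0.0, 0.996, -0.086, 0.002]
contact_force: [0.5, -1.5, 7.8]
grip_width: 0.0005
finger_force: 3.6
```

```bash
python3 -c "
from h import *
chk('p3.png')"
```

```text
7.7667 [0.5240252  0.15741728 0.09417297] [ 0.49425872 -1.49192831  7.76832807] drop est from z 0.02566007273357793
Y [(np.int32(19), np.float64(284.7), np.float64(181.8), np.int32(282), np.int32(180), np.int32(6), np.int32(5))] R [(np.int32(58), np.float64(295.3), np.float64(180.7), np.int32(289), np.int32(176), np.int32(14), np.int32(9))]
tip x,z 0.1421635776206602 0.04613256740399008
```

>>> jog_arm:
  deltas:
    - [0, 0, 0, 0, 0, 0, 1]
    - [0, 0, 0, 0, 0, 0, 1]
    - [0, 0, 0, 0, 0, 0, 1]
    - [0, 0, 0, 0, 0, 0, 1]

```text
t: 8.2
eef_pos: [0.524, 0.1574, 0.0942]
eef_rot: [0.0, 0.996, -0.086, 0.002]
contact_force: [1.3, -1.5, 7.5]
grip_width: 0.0004
finger_force: 3.6
```

Tip at row 181.8, with 181.9 expected for level, and held for over 1.2 s. Releasing gently, straight up.

>>> jog_arm:
  deltas:
    - [0, 0, 0, 0, 0, -0.15, 1]
    - [0, 0, 0, 0, 0, -0.15, 1]
    - [0, 0, 0, 0, 0, -0.2, 1]
    - [0, 0, 0, 0, 0, -0.3, 1]
    - [0, 0, 0, 0, 0, -0.6, 1]
    - [0, 0, 0, 0, 0, -0.8, 1]
    - [0, 0, 0, 0, 0, -0.8, 1]
    - [0, 0, 0, 0, 0, 0, 1]
    - [0, 0, 0, 0, 0, 0, 1]
    - [0, 0, 0, 0, 0, 0, 1]

```text
t: 9.03
eef_pos: [0.5215, 0.1576, 0.1663]
eef_rot: [0.0, 0.996, -0.086, -0.001]
contact_force: [0.2, 0.3, -0.5]
grip_width: 0.0001
finger_force: 0.0
```

>>> jog_arm:
  deltas:
    - [0, 0, 0, 0, 0, -0.4, 1]
    - [0, 0, 0, 0, 0, 0, 1]
    - [0, 0, 0, 0, 0, 0, 1]
    - [0, 0, 0, 0, 0, 0, 1]
    - [0, 0, 0, 0, 0, 0, 1]

```text
t: 9.45
eef_pos: [0.5223, 0.1576, 0.1773]
eef_rot: [0.0, 0.996, -0.086, -0.0]
contact_force: [0.2, 1.0, -0.2]
grip_width: 0.0002
finger_force: 0.0
```

```bash
python3 -c "
from h import *
chk('p4.png')
print(manip.close_job())"
```

```text
9.45 [0.52228909 0.15761172 0.17725419] [ 0.22206443  0.97124807 -0.1658806 ] drop est from z -0.1712424342155921
Y [(np.int32(16), np.float64(270.5), np.float64(78.0), np.int32(266), np.int32(77), np.int32(10), np.int32(3)), (np.int32(20), np.float64(285.6), np.float64(172.8), np.int32(283), np.int32(171), np.int32(6), np.int32(5))] R [(np.int32(51), np.float64(294.8), np.float64(180.7), np.int32(289), np.int32(177), np.int32(13), np.int32(8))]
tip x,z 0.062079846717464915 0.27879640071846723
tip x,z 0.14453476769470525 0.07320776099777804
the job is handed in; nothing more can be done
None
```

I pressed the blue pad until the pointer was level with the red marker (within about 2 mm by camera) and held it there for over a second. After release, the pointer went back to its starting position in the picture; the job is handed in, but no verdict was shown.

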